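Mount the blender jug and lock its collar

TASK

Mount the steel jug with the black handle on the blender base: set it down fully home in the ring on top of the base, then turn the base's lock collar, which has a lever, all the way to its locked mark (the solid bar on the deck). The collar was left away from the open mark (the small circle), so turn it back there first or the feet of the jug will not pass it. Keep the jug upright and do not shift or knock over the carton, mug, spice jars, timer and ring cutter standing around.

Things in the scene. Friction and masses are not known exactly. Their poses are not given: they have to be found in the camera images.
- jug: Loose blender jug, about 0.3 kg: brushed steel cup 94 mm across and 150 mm tall with a chunky black D handle. Origin: centre of its underside; +z up, +x points to the handle. Its foot (z 0 to 28 mm) is 80 mm across with four alike lugs (see jug_lug).
- jug_grip (a point): Where to pinch the jug's handle from above: 80 mm from the jug's axis along its +x, 125 mm above its underside; axes as the jug. The grip is an upright bar 16 mm thick (along y), 22 mm deep (along x), from z 53 to 148 mm of the jug.
- jug_lug (a point): Outer end of the jug's lug at 45 deg from the handle, 50 mm from the jug's axis. All four lugs (at 45, 135, 225, 315 deg) are alike: 16 mm wide, z 1 to 7 mm of the jug, so the jug fits at any quarter turn, with its handle along +x, +y, -x or -y of the seat; along -x the handle would stand in the way of the lever.
- blender_base: Blender motor base, fixed, its place and yaw vary. Origin: on the counter, right under the seat axis; +z up, -x is its front (speed knob and switch), where the lever swings. Metal housing x -139 to +87 mm, y -85 to +85 mm, deck 76 mm high.
- seat (a point): Seat centre on the base, 76 mm above the counter, axes as the base: the jug's underside rests here. Four steel blocks 7 mm high, 44 to 53 mm from the axis, centred on 0, 90, 180, 270 deg, leave notches at 45, 135, 225, 315 deg for the jug's lugs (play about 4 mm sideways and 6 deg in turn).
- collar_ring (a point): Centre of the black lock collar's top, 22 mm above the seat, turning with it. Collar radius 54 inside, 64 outside, four inward lugs to 43.5 mm from the axis, 31 mm wide, 10 to 16 mm above the seat. At value 0 they stand at 0, 90, 180, 270 deg and the jug's lugs pass between them with 17 deg to spare; at 0.785 they lie over the jug's lugs and hold it.
- lever_tab (a point): Grip point in the upright thumb tab of the collar's lever, moving with it: 100 mm from the seat axis, 30 mm above the seat, at angle 202.5 deg minus the collar value in the seat's frame. The tab is 12 mm thick (along the turn), 24 mm long radially, and stands 6 to 42 mm above the deck; pinch it from above or push it. Axes: the seat's, turned with the collar.
- lock_collar (a joint): Angle of the lock collar (rad): 0 = stop at the open mark (small circle on the deck), 0.785 = stop at the locked mark (solid bar). It grows clockwise seen from above. Light friction (about 2 N at the tab), stays where it is left.
- carton: Juice carton, bystander, 76 x 78 mm, 214 mm tall, origin centre of underside. Stands between base and jug.
- mug: Ceramic mug, bystander, 84 mm across, 115 mm with handle, 90 mm tall, origin centre of underside.
- spice_left: Spice jar, bystander, 45 mm across, 105 mm tall, origin centre of underside; near the base.
- spice_right: Spice jar, bystander, 45 mm across, 105 mm tall, origin centre of underside; near the jug.
- timer: Kitchen timer, bystander, 66 mm across, 55 mm tall, origin centre of underside.
- cutter: Tinplate ring cutter, bystander, 66 mm across, 32 mm tall, origin centre of underside.

How it is judged:
On the way, in this order (a step that is already met when the one before it is completed fails the run):
1. the collar has been turned back to about the open mark (value of joint lock_collar below 0.25 rad), for 0.1 s.
2. the jug stands fully home on the seat (z of jug in the frame of seat between -0.004 and 0.004 m and horizontal distance between jug and seat below 0.006 m and angle between jug's own z axis and vertical below 0.06 rad), for 0.2 s.
At the end, for the whole second after the job is handed in: The jug stands home on the seat (underside within 4 mm of the seat's height, centre within 6 mm of its axis, tilt under 0.06 rad), at rest, and the collar is at the locked mark (above 0.70 rad of 0.785) (all of step 2 and value of joint lock_collar above 0.7 rad and linear speed of jug below 0.02 m/s); the robot touches nothing.
It fails at once if the jug is tipped by more than 0.45 rad (angle between jug's own z axis and vertical above 0.45 rad).
It fails at once if the juice carton is moved by more than 25 mm or knocked over (distance of carton from where it was at the start of the episode above 0.025 m or angle between carton's own z axis and vertical above 0.5 rad).
It fails at once if the mug is moved by more than 25 mm or knocked over (distance of mug from where it was at the start of the episode above 0.025 m or angle between mug's own z axis and vertical above 0.5 rad).
It fails at once if a spice jar is moved by more than 25 mm or knocked over (distance of any of spice_left, spice_right from where it was at the start of the episode above 0.025 m or angle between any of spice_left, spice_right's own z axis and vertical above 0.5 rad).
It fails at once if the timer or the ring cutter is moved by more than 25 mm or knocked over (distance of any of timer, cutter from where it was at the start of the episode above 0.025 m or angle between any of timer, cutter's own z axis and vertical above 0.5 rad).
It also fails if it takes over 64 s, if anything falls off the work surface, if the arm or the gripper's body presses on something with over 40 N, if the wrist force passes 120 N, or if a joint passes its speed limit or range.

ROBOT

A 6-joint arm with a two-finger parallel gripper is mounted at the origin on a cart in front of the work surface, level with it; the furniture and walls round the work are solid. World frame = base frame: x ahead of the robot, y to its left, z up, the work surface at z = 0. Lengths are in m, angles in rad, forces in N, time in s.
With the tool pointing down it reaches from about 0.35 to 0.875 m from the base axis. Payload 15.5 kg.
Tool frame: the origin (TCP) lies at the centre of the arm's flange, where the gripper is bolted on; the fingertips stand 173 mm ahead of it and the grasp point (between the pads) lies 155 mm ahead of it; z points along the fingers, y is the line along which they close (so a half turn about z gives the same grasp; the last joint's range is limited). The gripper opens to 85 mm and grips with 20 to 120 N. Pads are 22 mm wide; open, the fingers measure 114 mm over their backs; the gripper's body (76 mm by 85 mm) begins 54 mm behind the grasp point. The pads swing forward as they close: fully open they stand 13 mm farther back than shut.
Start: joints at [1.048, 0.494, 1.345, -0, 1.302, -0.096], TCP at [0.259, 0.569, 0.405] pointing down, gripper open.
Joint ranges: [-2.91, 2.91], [-0.82, 2.16], [0.22, 2.67], [-1.22, 4.37], [0.12, 2.79], [-3.08, 3.08]. Speed limits (rad/s): [1.89, 1.89, 2.57, 3.01, 3.01, 3.01].

INTERFACE

Orientations are given as a unit quaternion [w, x, y, z].
In Python, from plant import env, viewer gives the robot as it stands.
- The arm moves only by the tool drive_tool, never from a script. Its argument "increments" is a list of rows, each an object of numbers: "dx", "dy", "dz": the shift along the tool's x, y, z in mm; "wx", "wy", "wz": the turn, a rotation vector about the tool's x, y, z in degrees; "fingers": the opening, from -1 (shut) to 1 (fully open). A call has 1 to 20 rows; each row is the pose to reach, as a shift and turn from the pose commanded when the call began, along the tool's axes at that moment; what a row does not reach only later rows make up. A row lasts 1/8 s, in which the tool goes at most 62.5 mm and 10.7 degrees, less where a joint would pass 70% of its speed; a pose out of reach is approached as far as the arm can. A call with a gripper value outside its range is refused whole. The fingers move at their own pace and stop on an object; "squeeze" is the grip in N (left out, the last holds). Time passes only in rows, so rows that repeat a pose let the fingers close. It gives the time, the measured TCP pose, the force, the opening and the grip force at its end, in the units of the state.
- env.read_state(): the state, without advancing time (a new reading comes with each control period).
- viewer.get_image(name): name is "side" or "top"; returns a dict with "frame" (420x560x3 uint8, red, green, blue), "depth" (420x560 float32, m along the optical axis (not along the pixel's ray), 0 where there is no reading), "intrinsics" (3x3 intrinsics, pixels), "R" (3x3) and "t" (3): a world point X has camera coordinates R X + t. Camera axes: x right, y down, z forward; pixel columns grow to the right and rows downward; lengths in m; the calibration is good to about 2 mm. A picture is of the moment at which its call begins.
- env.finish_job(): hands the job in; it is judged then, once.
The state is a dict: "t": time; "qpos": joint angles; "joint_velocities": joint speeds; "joint_efforts": joint torques, N m; "ee_pos": TCP position; "tcp_rot": TCP orientation; "wrist_force": force on the tool from outside, world axes, zero at the start; "ft_torque": the same for the moment, N m; "finger_gap": finger opening in m; "grasp_force": force on a finger pad.
Only numpy, scipy, OpenCV 4.12 (cv2) and the standard library are available. Lean on these libraries where they do the work, as an engineer would, in place of code of your own. Each camera call takes 0.05 s, during which the arm holds its last target. There are 200 camera calls.

## Working session

There is one attempt and no reset: what is moved stays moved. The work goes in short steps, Python scripts to look and compute and a tool call to move; the robot and the scene stay as the last step left them, time stands still between calls to the robot, and variables do not carry over. Pictures are saved under pics/ and viewed, at most 10 in all, crops included, and the job is handed in when it is done.

Besides the shell and the picture viewer there is one more tool, called after "Call:" by a JSON object that holds its "api" and its "payload". drive_tool: Moves the arm, as the interface text tells. Its arguments: {"type":"object","properties":{"increments":{"type":"array","items":{"type":"object","properties":{"dx":{"type":"number"},"dy":{"type":"number"},"dz":{"type":"number"},"wx":{"type":"number"},"wy":{"type":"number"},"wz":{"type":"number"},"fingers":{"type":"number"}}}},"squeeze":{"type":"number"}},"required":["increments"]}

```bash
mkdir -p pics; cat > h.py <<'E'
import numpy as np, cv2
from plant import env, viewer
def snap(n,f):
    d=viewer.get_image(n); cv2.imwrite(f'pics/{f}.png',d['frame'][:,:,::-1]); np.savez(f'pics/{f}.npz',**d); return d
def pts(d):
    K,R,t=d['intrinsics'],d['R'],d['t']; Z=d['depth']; v,u=np.indices(Z.shape)
    c=np.stack([(u-K[0,2])/K[0,0]*Z,(v-K[1,2])/K[1,1]*Z,Z],-1)
    return (c-t)@R
E
python3 - <<'E'
from h import *
for n in('top','side'):
    d=snap(n,n+'1'); print(n,-d['R'].T@d['t'],d['R'].round(2).tolist())
print(env.read_state())
E
```

```text
top [ 0.26097473 -0.0018485   1.48110105] [[-0.02, -1.0, -0.03], [-0.99, 0.02, -0.15], [0.15, 0.02, -0.99]]
side [ 0.06788158 -0.6775332   0.59118258] [[0.86, -0.51, -0.01], [-0.27, -0.43, -0.86], [0.43, 0.74, -0.51]]
{'t': 0.1, 'qpos': array([ 1.04853409e+00,  4.94118086e-01,  1.34603543e+00, -3.19940307e-05,
        1.30249095e+00, -9.54995346e-02]), 'joint_velocities': array([ 0.00085313, -0.00107608, -0.00141287, -0.00051773,  0.00144237,
        0.00017712]), 'joint_efforts': array([ 1.63798410e-03, -8.83579516e+01, -3.84561539e+01, -1.39025133e-05,
        5.02609473e-03,  4.07533582e-05]), 'ee_pos': array([0.25864423, 0.56883758, 0.40417306]), 'tcp_rot': array([-1.45178682e-04,  2.11761584e-01,  9.77321214e-01, -5.05704435e-04]), 'wrist_force': array([0.12503111, 0.01440969, 0.32694873]), 'ft_torque': array([ 0.03492226, -0.00764902,  0.00322839]), 'grasp_force': 0.0, 'finger_gap': 0.08528194019087225}
```

View pics/top1.png

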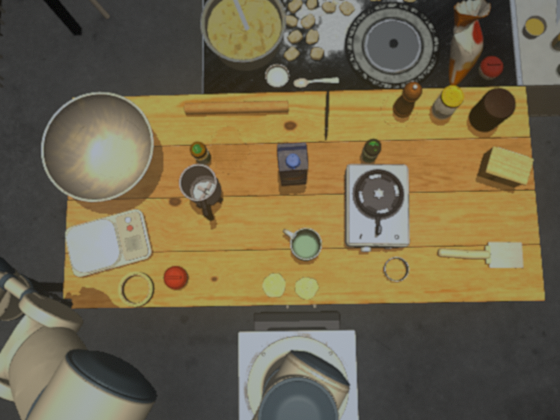

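View pics/side1.png

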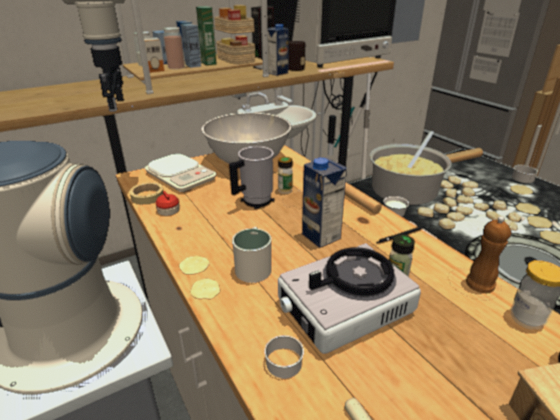

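The top view shows the jug at (200,185) with its handle pointing down-right to (208,215). The carton is at (292,165), the base collar at (378,192), the mug at (305,243), the cutter at (396,269), the timer at (175,278), and the spice jars at (198,150) and (372,148). The side view agrees, with the lever tab around (315,278). I'll enlarge both areas next.

```bash
python3 - <<'E'
from h import *
d=dict(np.load('pics/top1.npz')); f=d['frame'][:,:,::-1]
a=cv2.resize(f[155:255,335:421],None,fx=4.6,fy=5,interpolation=cv2.INTER_CUBIC)
a=cv2.resize(f[155:255,335:415],(400,500),interpolation=cv2.INTER_CUBIC)
b=cv2.resize(f[135:235,165:245],(400,500),interpolation=cv2.INTER_CUBIC)
cv2.imwrite('pics/crop1.png',np.hstack([a,b]))
P=pts(d)
def circ(xy):
    A=np.c_[2*xy,np.ones(len(xy))]; s=np.linalg.lstsq(A,(xy**2).sum(1),rcond=None)[0]; return s[:2],np.sqrt(s[2]+s[:2]@s[:2])
def sel(u0,u1,v0,v1,z0,z1):
    Q=P[v0:v1,u0:u1].reshape(-1,3); return Q[(Q[:,2]>z0)&(Q[:,2]<z1)]
for n,b in dict(jugtop=(170,235,155,232,.135,.16),handle=(196,222,203,226,.1,.16),collar=(340,415,160,255,.09,.106),tab=(340,415,160,255,.109,.13),deck=(340,415,160,255,.07,.08),carton=(270,315,135,190,.17,.25),mug=(280,325,225,262,.08,.1),spl=(360,385,135,162,.09,.115),spr=(188,212,138,160,.09,.115),timer=(160,190,262,292,.03,.07),cut=(380,412,255,285,.02,.04)).items():
    Q=sel(*b); 
    if len(Q)==0: print(n,0);continue
    print(n,len(Q),Q.mean(0).round(4),Q.min(0).round(3),Q.max(0).round(3),*[x.round(4) for x in circ(Q[:,:2])])
    if n in('deck','carton'): print(cv2.minAreaRect(Q[:,:2].astype(np.float32)))
E
```

```text
jugtop 373 [0.5216 0.2439 0.1475] [0.448 0.198 0.135] [0.587 0.294 0.157] [0.5238 0.2426] 0.0518
handle 115 [0.4635 0.2265 0.1389] [0.448 0.217 0.101] [0.484 0.239 0.152] [0.4647 0.2292] 0.0127
collar 647 [ 0.5048 -0.2266  0.0954] [ 0.398 -0.29   0.09 ] [ 0.571 -0.165  0.104] [ 0.5041 -0.2264] 0.0582
tab 43 [ 0.4084 -0.2183  0.1161] [ 0.397 -0.224  0.109] [ 0.421 -0.213  0.122] [ 0.4088 -0.2185] 0.0075
deck 3151 [ 0.4737 -0.225   0.0743] [ 0.371 -0.309  0.07 ] [ 0.591 -0.143  0.08 ] [ 0.4795 -0.2252] 0.0795
((0.48074978590011597, -0.2253400981426239), (0.16145947575569153, 0.21815557777881622), 88.57726287841797)
carton 890 [0.5831 0.     0.1987] [ 0.549 -0.038  0.17 ] [0.622 0.039 0.22 ] [5.849e-01 3.000e-04] 0.0306
((0.5862023234367371, 0.00045935437083244324), (0.07166652381420135, 0.07650361210107803), 3.039375066757202)
mug 153 [ 0.383  -0.0262  0.0871] [ 0.338 -0.072  0.08 ] [0.42  0.023 0.096] [ 0.3796 -0.0272] 0.0413
spl 231 [ 0.6315 -0.2142  0.103 ] [ 0.611 -0.236  0.091] [ 0.654 -0.192  0.111] [ 0.632  -0.2147] 0.0164
spr 226 [0.6357 0.2543 0.1035] [0.616 0.234 0.09 ] [0.658 0.277 0.113] [0.6363 0.2548] 0.0162
timer 421 [0.2974 0.3267 0.0411] [0.267 0.299 0.03 ] [0.329 0.36  0.06 ] [0.2977 0.328 ] 0.0223
cut 95 [ 0.3102 -0.2793  0.0301] [ 0.277 -0.308  0.021] [ 0.342 -0.242  0.039] [ 0.3093 -0.2743] 0.0316
```

View pics/crop1.png

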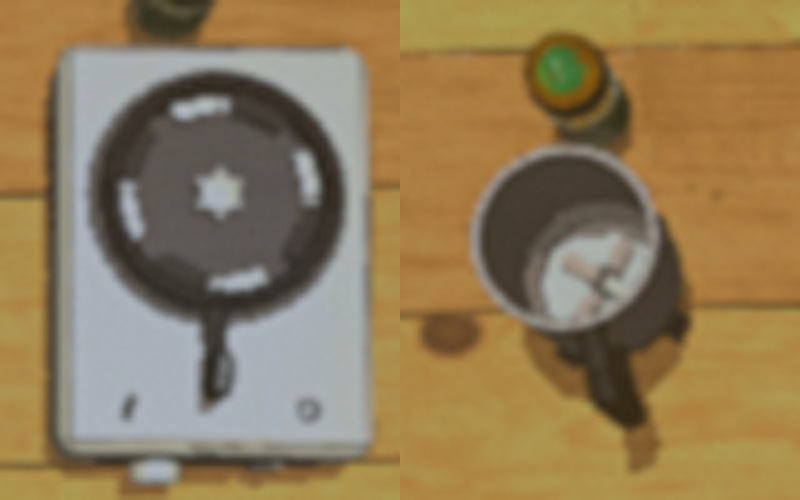

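The lever points straight toward the robot, at about (215,380) in the crop. The open circle is on its -y side at (308,408) and the bar on its +y side at (130,405). The jug handle points down-right in the crop. Next I'll get precise poses.

```bash
cat >> h.py <<'E'
def atz(d,uv,z):
    uv=np.asarray(uv,float); r=np.c_[uv,np.ones(len(uv))]@np.linalg.inv(d['intrinsics']).T@d['R']; c=-d['R'].T@d['t']
    return c[:2]+r[:,:2]*((z-c[2])/r[:,2])[:,None]
def fitc(Q,r,x0):
    from scipy.optimize import least_squares
    s=least_squares(lambda p:np.hypot(*(Q-p[:2]).T)-p[2],[*x0,r],loss='soft_l1',f_scale=.002); return s.x
E
python3 - <<'E'
from h import *
d=dict(np.load('pics/top1.npz'));P=pts(d)
cr=lambda a,o:np.array(a,float)/5+np.array(o)-.4
B=(335,155)
bl=atz(d,cr([(200,108),(307,177),(238,278),(132,210)],B),.083);print('blocks',bl.mean(0))
print('ring inscribed', atz(d,cr([(90,198),(345,198),(217,70),(217,322)],B),.098).round(4).tolist())
mk=atz(d,cr([(308,410),(129,407)],B),.076); c=bl.mean(0); v=mk-c; print('marks',np.degrees(np.arctan2(v[:,1],v[:,0]))%360,np.hypot(*v.T))
tb=atz(d,cr([(215,375)],B),.11)-c;print('lever',np.degrees(np.arctan2(*tb[0][::-1]))%360)
# base edges
Q=P[150:260,335:425].reshape(-1,3);Q=Q[(Q[:,2]>.068)&(Q[:,2]<.082)]
for lo in(0,1):
    pass
sl=[]
for s in(1,-1):
    xs=np.arange(.39,.57,.01); e=[np.sort(s*Q[(abs(Q[:,0]-x)<.005)][:,1])[-3]*s for x in xs]; p=np.polyfit(xs,e,1); print('edge y',s,np.degrees(np.arctan(p[0])),np.polyval(p,.5))
for s in(1,-1):
    ys=np.arange(-.29,-.16,.01); e=[np.sort(s*Q[(abs(Q[:,1]-y)<.005)][:,0])[-3]*s for y in ys]; p=np.polyfit(ys,e,1); print('edge x',s,-np.degrees(np.arctan(p[0])),np.polyval(p,-.226))
# jug rim: crop points
J=(165,135)
rim=cr([(472-400,235),(562-400,146),(655-400,220),(590-400,331),(495-400,172),(635-400,172),(500-400,310),(640-400,290)],J)
R=atz(d,rim,.15); print('rim',fitc(R,.047,(.52,.24)))
T=P[155:232,170:235].reshape(-1,3); T=T[T[:,2]>.142]; far=T[np.hypot(*(T[:,:2]-[.5285,.245]).T)<.052]; print('rimdepth',fitc(far[:,:2],.047,(.52,.24)))
h=atz(d,cr([(595-400,350),(628-400,425),(640-400,415),(612-400,425)],J),.148);print('handle px',h.round(4).tolist())
H=T[np.hypot(*(T[:,:2]-[.5285,.245]).T)>.058]; print(len(H),H.mean(0),H.min(0),H.max(0))
E
```

```text
blocks [ 0.50955517 -0.22638115]
ring inscribed [[0.5058, -0.1558], [0.5027, -0.2899], [0.5734, -0.2258], [0.4382, -0.2197]]
marks [200.08462571 155.35211493] [0.12411098 0.12428893]
lever 173.81562134084012
edge y 1 -2.131304108290198 -0.14885326550825548
edge y -1 -2.0509863677412112 -0.30404075029983774
edge x 1 -12.319735152269503 0.5950202229120616
edge x -1 -1.4052880281214488 0.37568767500923334
rim [0.53709517 0.2472312  0.04912048]
rimdepth [0.53517185 0.24511158 0.0455979 ]
handle px [[0.4788, 0.2311], [0.4396, 0.214], [0.4447, 0.2079], [0.4398, 0.2222]]
70 [0.41953906 0.1780585  0.43250749] [ 0.26097473 -0.0018485   0.14255922] [0.58655836 0.24419139 1.48110105]
```

```bash
python3 - <<'E'
from h import *
from scipy.optimize import minimize
for n in('top1','side1'):
    d=dict(np.load(f'pics/{n}.npz'));P=pts(d).reshape(-1,3)
    def box(a,b,z0,z1): return P[(abs(P[:,0]-a[0])<b)&(abs(P[:,1]-a[1])<b)&(P[:,2]>z0)&(P[:,2]<z1)]
    def ann(Q,x0,r0,r1):
        f=lambda c:(lambda r:np.minimum(np.maximum(r0-r,0)+np.maximum(r-r1,0),.004).sum())(np.hypot(*(Q[:,:2]-c).T))
        return minimize(f,x0,method='Nelder-Mead').x
    Q=box((.508,-.226),.068,.0945,.103); print(n,'collar',len(Q),ann(Q,(.508,-.226),.054,.064),ann(Q,(.504,-.222),.054,.064))
    Q=box((.535,.246),.053,.145,.156); c=ann(Q,(.535,.246),.0445,.047); print('rim',len(Q),c)
    Q=box((.46,.222),.026,.14,.156); Q=Q[np.hypot(*(Q[:,:2]-c).T)>.062]; m=Q.mean(0); v=m[:2]-c; print('handle',len(Q),m,Q.min(0),Q.max(0),np.degrees(np.arctan2(v[1],v[0]))%360, np.hypot(*v))
    # jug outer wall
    Q=box((.535,.246),.06,.06,.13); r=np.hypot(*(Q[:,:2]-c).T); Q=Q[(r<.052)&(r>.04)];
    if len(Q)>20: print('wall',len(Q),fitc(Q[:,:2],.047,c))
    Q=box((.41,-.22),.03,.105,.125); print('tab',len(Q),Q.mean(0),Q.min(0),Q.max(0))
d=dict(np.load('pics/side1.npz'));f=d['frame'][:,:,::-1]
cv2.imwrite('pics/crop2.png',np.hstack([cv2.resize(f[240:340,270:350],(400,500),interpolation=2),cv2.resize(f[140:220,215:279],(400,500),interpolation=2)]))
E
```

```text
top1 collar 369 [ 0.50789538 -0.22694069] [ 0.50786648 -0.22696927]
rim 215 [0.53666553 0.24540223]
handle 63 [0.46191836 0.22703614 0.14622272] [0.44883632 0.21798611 0.14125574] [0.47540032 0.2362158  0.15176355] 193.80464289310788 0.07697047111285356
wall 429 [0.53579482 0.2448     0.04450155]
tab 45 [ 0.40831207 -0.21824301  0.11574767] [ 0.39709718 -0.22364719  0.10698818] [ 0.42083482 -0.2125997   0.12179982]
side1 collar 514 [ 0.51006369 -0.22980405] [ 0.51006947 -0.22982816]
rim 167 [0.53859053 0.2428164 ]
handle 45 [0.46236139 0.2216775  0.1439903 ] [0.44979108 0.21570889 0.14002768] [0.48006853 0.232617   0.14803031] 195.49908170304428 0.07910584335719456
wall 840 [0.53904288 0.24356972 0.04513007]
tab 107 [ 0.40929082 -0.22369027  0.11322889] [ 0.39895548 -0.22857983  0.10526358] [ 0.42301502 -0.21544305  0.11947133]
```

View pics/crop2.png

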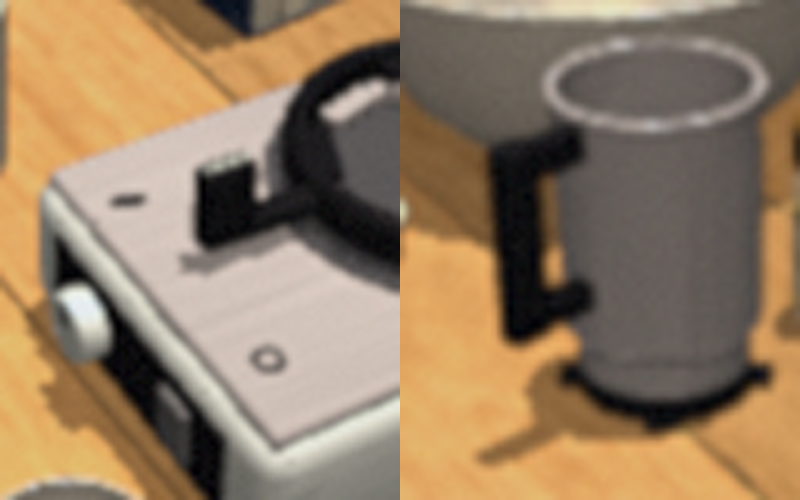

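Averaging the two cameras gives:

| Item | Position (m) | Angle |
|---|---|---|
| Seat | (.509, -.228) | base yaw about -2.2° |
| Jug | (.538, .244) | handle at about 194.5° |
| Lever tab | (.409, -.221) | – |

The plan is to push the tab toward -y with shut fingers.

```bash
cat >> h.py <<'E'
from scipy.spatial.transform import Rotation as Ro
def rows(*wps):
    s=env.read_state(); q=s['tcp_rot']; R=Ro.from_quat([*q[1:],q[0]]).as_matrix()
    ya=np.degrees(np.arctan2(R[1,1],R[0,1])); print('pos',s['ee_pos'].round(4),'ya',ya.round(2),'F',s['wrist_force'].round(1),'gap',s['finger_gap'],'t',s['t'],'q',s['qpos'].round(2))
    print('tilt',R[:,2].round(4))
    for w in wps: print(w,'->',(R.T@(np.array(w[:3])-s['ee_pos'])*1000).round(1),'wz',round(ya-w[3],1))
E
python3 - <<'E'
from h import *
rows((.40,.25,.405,80),(.409,-.186,.405,95),(.409,-.186,.262,95))
E
```

```text
pos [0.2586 0.5688 0.4042] ya 65.55 F [0.1 0.  0.3] gap 0.08528194019087225 t 0.1 q [ 1.05  0.49  1.35 -0.    1.3  -0.1 ]
tilt [-5.e-04 -9.e-04 -1.e+00]
(0.4, 0.25, 0.405, 80) -> [-260.7 -231.7   -0.6] wz -14.5
(0.409, -0.186, 0.405, 95) -> [-4.493e+02 -6.249e+02 -2.000e-01] wz -29.5
(0.409, -0.186, 0.262, 95) -> [-449.3 -624.8  142.8] wz -29.5
```

Call:
{"api": "drive_tool", "payload": {"increments": [{"dx":-130,"dy":-116,"dz":0,"wz":-7,"fingers":-1},{"dx":-260,"dy":-232,"dz":0,"wz":-14,"fingers":-1},{"dx":-260,"dy":-232,"dz":0,"wz":-14,"fingers":-1},{"dx":-260,"dy":-232,"dz":0,"wz":-14,"fingers":-1},{"dx":-260,"dy":-232,"dz":0,"wz":-14,"fingers":-1},{"dx":-260,"dy":-232,"dz":0,"wz":-14,"fingers":-1},{"dx":-449,"dy":-625,"dz":0,"wz":-29.5,"fingers":-1},{"dx":-449,"dy":-625,"dz":0,"wz":-29.5,"fingers":-1},{"dx":-449,"dy":-625,"dz":0,"wz":-29.5,"fingers":-1},{"dx":-449,"dy":-625,"dz":0,"wz":-29.5,"fingers":-1},{"dx":-449,"dy":-625,"dz":0,"wz":-29.5,"fingers":-1},{"dx":-449,"dy":-625,"dz":0,"wz":-29.5,"fingers":-1},{"dx":-449,"dy":-625,"dz":0,"wz":-29.5,"fingers":-1},{"dx":-449,"dy":-625,"dz":0,"wz":-29.5,"fingers":-1},{"dx":-449,"dy":-625,"dz":0,"wz":-29.5,"fingers":-1},{"dx":-449,"dy":-625,"dz":0,"wz":-29.5,"fingers":-1},{"dx":-449,"dy":-625,"dz":0,"wz":-29.5,"fingers":-1},{"dx":-449,"dy":-625,"dz":0,"wz":-29.5,"fingers":-1}]}}

```text
invalid input
```

```bash
python3 - <<'E'
from h import *
rows((.409,-.186,.262,95),(.409,-.248,.262,95))
E
```

```text
pos [0.2586 0.5688 0.4042] ya 65.55 F [0.1 0.  0.3] gap 0.08528194019087225 t 0.1 q [ 1.05  0.49  1.35 -0.    1.3  -0.1 ]
tilt [-5.e-04 -9.e-04 -1.e+00]
(0.409, -0.186, 0.262, 95) -> [-449.3 -624.8  142.8] wz -29.5
(0.409, -0.248, 0.262, 95) -> [-475.  -681.2  142.9] wz -29.5
```

Call:
{"api": "drive_tool", "payload": {"increments": [{"dx":-60,"dy":-50,"dz":0,"wx":0,"wy":0,"wz":-7,"fingers":-1},{"dx":-120,"dy":-107,"dz":0,"wx":0,"wy":0,"wz":-14,"fingers":-1}], "squeeze": 80}}

```text
t: 0.35
ee_pos: [0.3102, 0.4538, 0.4042]
tcp_rot: [-0.0, 0.088, 0.996, -0.0]
wrist_force: [2.6, -0.1, -0.3]
finger_gap: 0.0518
grasp_force: 0.0
```

```bash
python3 - <<'E'
from h import *
rows((.40,.25,.405,85),(.409,-.186,.405,95),(.409,-.186,.262,95))
E
```

```text
pos [0.3102 0.4538 0.4042] ya 79.85 F [ 2.6 -0.1 -0.3] gap 0.05182634379672658 t 0.35 q [ 0.86  0.39  1.53 -0.    1.22 -0.53]
tilt [-2.e-04 -5.e-04 -1.e+00]
(0.4, 0.25, 0.405, 85) -> [-124.3 -184.8   -0.8] wz -5.1
(0.409, -0.186, 0.405, 95) -> [-2.100e+02 -6.124e+02 -5.000e-01] wz -15.1
(0.409, -0.186, 0.262, 95) -> [-210.  -612.3  142.5] wz -15.1
```

Call:
{"api": "drive_tool", "payload": {"increments": [{"dx":-41,"dy":-61,"dz":0,"wx":0,"wy":0,"wz":-2,"fingers":-1},{"dx":-82,"dy":-122,"dz":0,"wx":0,"wy":0,"wz":-4,"fingers":-1},{"dx":-124,"dy":-185,"dz":0,"wx":0,"wy":0,"wz":-5,"fingers":-1},{"dx":-124,"dy":-185,"dz":0,"wx":0,"wy":0,"wz":-5,"fingers":-1},{"dx":-210,"dy":-612,"dz":0,"wx":0,"wy":0,"wz":-15,"fingers":-1},{"dx":-210,"dy":-612,"dz":0,"wx":0,"wy":0,"wz":-15,"fingers":-1},{"dx":-210,"dy":-612,"dz":0,"wx":0,"wy":0,"wz":-15,"fingers":-1},{"dx":-210,"dy":-612,"dz":0,"wx":0,"wy":0,"wz":-15,"fingers":-1},{"dx":-210,"dy":-612,"dz":0,"wx":0,"wy":0,"wz":-15,"fingers":-1},{"dx":-210,"dy":-612,"dz":0,"wx":0,"wy":0,"wz":-15,"fingers":-1},{"dx":-210,"dy":-612,"dz":0,"wx":0,"wy":0,"wz":-15,"fingers":-1},{"dx":-210,"dy":-612,"dz":0,"wx":0,"wy":0,"wz":-15,"fingers":-1},{"dx":-210,"dy":-612,"dz":0,"wx":0,"wy":0,"wz":-15,"fingers":-1}], "squeeze": 80}}

```text
t: 1.98
ee_pos: [0.4051, -0.1851, 0.4044]
tcp_rot: [-0.0, -0.039, 0.999, 0.0]
wrist_force: [-0.6, 0.6, 0.0]
finger_gap: 0.0001
grasp_force: 0.0
```

```bash
python3 - <<'E'
from h import *
rows((.409,-.186,.262,95),(.409,-.248,.262,95))
E
```

```text
pos [ 0.4051 -0.1851  0.4044] ya 94.47 F [-0.6  0.6  0. ] gap 0.00010289152018253932 t 1.975 q [-0.56  0.24  1.77  0.    1.13 -2.21]
tilt [-7.e-04  7.e-04 -1.e+00]
(0.409, -0.186, 0.262, 95) -> [ -3.9  -1.3 142.4] wz -0.5
(0.409, -0.248, 0.262, 95) -> [  1.  -63.1 142.3] wz -0.5
```

Call:
{"api": "drive_tool", "payload": {"increments": [{"dx":-4,"dy":-1,"dz":50,"wx":0,"wy":0,"wz":0,"fingers":-1},{"dx":-4,"dy":-1,"dz":100,"wx":0,"wy":0,"wz":0,"fingers":-1},{"dx":-4,"dy":-1,"dz":142,"wx":0,"wy":0,"wz":0,"fingers":-1},{"dx":-4,"dy":-1,"dz":142,"wx":0,"wy":0,"wz":0,"fingers":-1},{"dx":-3,"dy":-12,"dz":142,"wx":0,"wy":0,"wz":0,"fingers":-1},{"dx":-2,"dy":-24,"dz":142,"wx":0,"wy":0,"wz":0,"fingers":-1},{"dx":-1,"dy":-36,"dz":142,"wx":0,"wy":0,"wz":0,"fingers":-1},{"dx":0,"dy":-46,"dz":142,"wx":0,"wy":0,"wz":0,"fingers":-1},{"dx":0,"dy":-52,"dz":142,"wx":0,"wy":0,"wz":0,"fingers":-1},{"dx":0,"dy":-52,"dz":142,"wx":0,"wy":0,"wz":0,"fingers":-1}], "squeeze": 80}}

```text
t: 3.22
ee_pos: [0.4095, -0.2373, 0.2627]
tcp_rot: [0.0, -0.039, 0.999, -0.0]
wrist_force: [0.8, -0.3, 0.1]
finger_gap: -0.0001
grasp_force: 0.0
```

```bash
python3 - <<'E'
from h import *
rows((.409,-.248,.262,95))
d=snap('top','top2'); f=d['frame'][:,:,::-1]; cv2.imwrite('pics/c3.png',cv2.resize(f[140:260,330:430],(500,600),interpolation=2))
E
```

```text
pos [ 0.4095 -0.2373  0.2627] ya 94.51 F [ 0.8 -0.3  0.1] gap -0.00011916088570705471 t 3.225 q [-0.65  0.5   1.87 -0.    0.78 -2.3 ]
tilt [ 1.e-04 -3.e-04 -1.e+00]
(0.409, -0.248, 0.262, 95) -> [  1.3 -10.6   0.7] wz -0.5
```

View pics/c3.png

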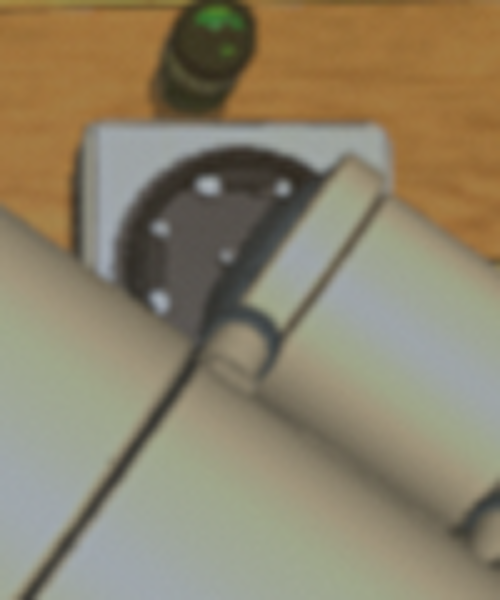

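The arm hides the lever. The collar lugs now sit nearly over the middle of the blocks, with white bits at (208,185) and (283,187), so it is close to open. I'll push on gently to the stop.

Call:
{"api": "drive_tool", "payload": {"increments": [{"dx":0,"dy":-3,"dz":0,"wx":0,"wy":0,"wz":0,"fingers":-1},{"dx":1,"dy":-6,"dz":0,"wx":0,"wy":0,"wz":0,"fingers":-1},{"dx":1,"dy":-6,"dz":0,"wx":0,"wy":0,"wz":0,"fingers":-1}], "squeeze": 80}}

```text
t: 3.65
ee_pos: [0.4089, -0.2429, 0.2627]
tcp_rot: [-0.0, -0.04, 0.999, 0.0]
wrist_force: [-0.5, 1.9, -0.4]
finger_gap: 0.0
grasp_force: 0.6
```

Call:
{"api": "drive_tool", "payload": {"increments": [{"dx":0,"dy":-2,"dz":0,"wx":0,"wy":0,"wz":0,"fingers":-1},{"dx":0,"dy":-4,"dz":0,"wx":0,"wy":0,"wz":0,"fingers":-1},{"dx":0,"dy":-4,"dz":0,"wx":0,"wy":0,"wz":0,"fingers":-1}], "squeeze": 80}}

```text
t: 4.03
ee_pos: [0.4087, -0.2449, 0.2623]
tcp_rot: [-0.001, -0.04, 0.999, 0.002]
wrist_force: [5.6, 25.3, 4.3]
finger_gap: 0.0
grasp_force: 11.0
```

Stop reached at 25 N. I'll back off, rise and go to the jug with the fingers opening.

```bash
python3 - <<'E'
from h import *
rows((.409,-.215,.262,95),(.409,-.215,.44,95),(.42,.1,.44,100),(.46,.224,.44,104.5),(.46,.224,.28,104.5))
E
```

```text
pos [ 0.4087 -0.2449  0.2623] ya 94.53 F [ 5.6 25.3  4.3] gap 9.973940276789143e-06 t 4.025 q [-0.67  0.5   1.86  0.    0.79 -2.32]
tilt [-0.0021  0.0045 -1.    ]
(0.409, -0.215, 0.262, 95) -> [-2.7 29.8  0.4] wz -0.5
(0.409, -0.215, 0.44, 95) -> [  -2.3   30.6 -177.6] wz -0.5
(0.42, 0.1, 0.44, 100) -> [ -38.2  343.8 -176.2] wz -5.5
(0.46, 0.224, 0.44, 104.5) -> [ -87.9  464.2 -175.7] wz -10.0
(0.46, 0.224, 0.28, 104.5) -> [-88.2 463.5 -15.7] wz -10.0
```

Call:
{"api": "drive_tool", "payload": {"increments": [{"dx":-2,"dy":15,"dz":0,"wx":0,"wy":0,"wz":0,"fingers":-1},{"dx":-2,"dy":32,"dz":0,"wx":0,"wy":0,"wz":0,"fingers":-1},{"dx":-2,"dy":32,"dz":-60,"wx":0,"wy":0,"wz":0,"fingers":-1},{"dx":-2,"dy":32,"dz":-120,"wx":0,"wy":0,"wz":0,"fingers":1},{"dx":-2,"dy":32,"dz":-177,"wx":0,"wy":0,"wz":0,"fingers":1},{"dx":-38,"dy":344,"dz":-177,"wx":0,"wy":0,"wz":-5,"fingers":1},{"dx":-38,"dy":344,"dz":-177,"wx":0,"wy":0,"wz":-5,"fingers":1},{"dx":-38,"dy":344,"dz":-177,"wx":0,"wy":0,"wz":-5,"fingers":1},{"dx":-38,"dy":344,"dz":-177,"wx":0,"wy":0,"wz":-5,"fingers":1},{"dx":-38,"dy":344,"dz":-177,"wx":0,"wy":0,"wz":-5,"fingers":1},{"dx":-38,"dy":344,"dz":-177,"wx":0,"wy":0,"wz":-5,"fingers":1},{"dx":-88,"dy":464,"dz":-177,"wx":0,"wy":0,"wz":-10,"fingers":1},{"dx":-88,"dy":464,"dz":-177,"wx":0,"wy":0,"wz":-10,"fingers":1},{"dx":-88,"dy":464,"dz":-177,"wx":0,"wy":0,"wz":-10,"fingers":1},{"dx":-88,"dy":464,"dz":-177,"wx":0,"wy":0,"wz":-10,"fingers":1}], "squeeze": 80}}

```text
t: 5.9
ee_pos: [0.4599, 0.2223, 0.4393]
tcp_rot: [-0.0, -0.127, 0.992, -0.0]
wrist_force: [-0.8, 0.3, 0.2]
finger_gap: 0.0854
grasp_force: 0.0
```

```bash
python3 - <<'E'
from h import *
rows((.46,.224,.44,104.5),(.46,.224,.28,104.5))
d=snap('top','top3');a=d['frame'][125:245,150:250,::-1]; d2=snap('side','side3'); b=d2['frame'][90:210,210:310,::-1]
e=d['frame'][140:260,330:430,::-1]
cv2.imwrite('pics/c4.png',np.hstack([cv2.resize(i,(400,480),interpolation=2) for i in (e,b)]))
E
```

```text
pos [0.4599 0.2223 0.4393] ya 104.57 F [-0.8  0.3  0.2] gap 0.0853539149447529 t 5.9 q [ 0.33  0.3   1.57 -0.    1.27 -1.49]
tilt [-6.e-04 -7.e-04 -1.e+00]
(0.46, 0.224, 0.44, 104.5) -> [-0.5  1.7 -0.7] wz 0.1
(0.46, 0.224, 0.28, 104.5) -> [ -0.6   1.8 159.3] wz 0.1
```

View pics/c4.png

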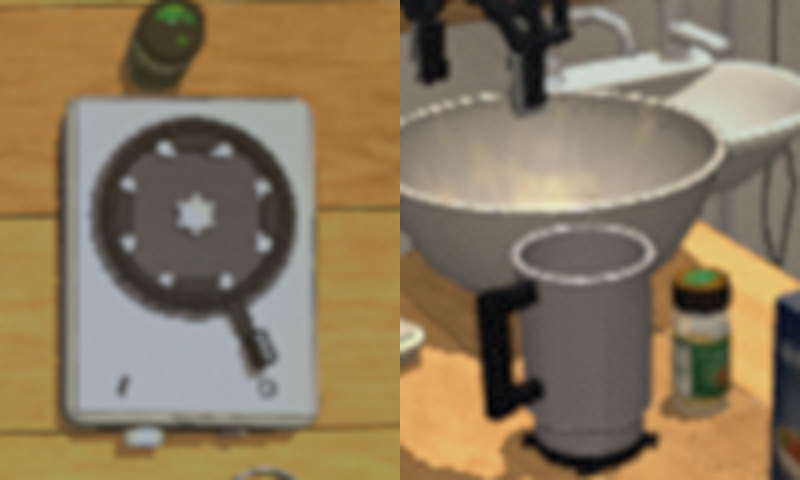

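The lever now sits at the open circle (265,385), and the lugs are symmetric over the blocks. The gripper is above the handle. I'll descend and grip.

Call:
{"api": "drive_tool", "payload": {"increments": [{"dx":0,"dy":2,"dz":50,"wx":0,"wy":0,"wz":0,"fingers":1},{"dx":0,"dy":2,"dz":100,"wx":0,"wy":0,"wz":0,"fingers":1},{"dx":0,"dy":2,"dz":140,"wx":0,"wy":0,"wz":0,"fingers":1},{"dx":0,"dy":2,"dz":160,"wx":0,"wy":0,"wz":0,"fingers":1},{"dx":0,"dy":2,"dz":160,"wx":0,"wy":0,"wz":0,"fingers":1},{"dx":0,"dy":2,"dz":160,"wx":0,"wy":0,"wz":0,"fingers":-1},{"dx":0,"dy":2,"dz":160,"wx":0,"wy":0,"wz":0,"fingers":-1},{"dx":0,"dy":2,"dz":160,"wx":0,"wy":0,"wz":0,"fingers":-1},{"dx":0,"dy":2,"dz":160,"wx":0,"wy":0,"wz":0,"fingers":-1},{"dx":0,"dy":2,"dz":160,"wx":0,"wy":0,"wz":0,"fingers":-1},{"dx":0,"dy":2,"dz":160,"wx":0,"wy":0,"wz":0,"fingers":-1}], "squeeze": 90}}

```text
t: 7.38
ee_pos: [0.4597, 0.2247, 0.2802]
tcp_rot: [0.0, -0.127, 0.992, 0.0]
wrist_force: [-2.2, -0.0, 8.8]
finger_gap: 0.015
grasp_force: 87.8
```

Call:
{"api": "drive_tool", "payload": {"increments": [{"dx":0,"dy":0,"dz":-15,"wx":0,"wy":0,"wz":0,"fingers":-1},{"dx":0,"dy":0,"dz":-50,"wx":0,"wy":0,"wz":0,"fingers":-1},{"dx":0,"dy":0,"dz":-90,"wx":0,"wy":0,"wz":0,"fingers":-1},{"dx":0,"dy":0,"dz":-130,"wx":0,"wy":0,"wz":0,"fingers":-1},{"dx":0,"dy":0,"dz":-160,"wx":0,"wy":0,"wz":0,"fingers":-1},{"dx":0,"dy":0,"dz":-160,"wx":0,"wy":0,"wz":0,"fingers":-1}], "squeeze": 90}}

```text
t: 8.12
ee_pos: [0.4598, 0.2246, 0.4422]
tcp_rot: [0.002, -0.127, 0.992, 0.0]
wrist_force: [0.4, 0.4, -4.3]
finger_gap: 0.0151
grasp_force: 88.1
```

```bash
cat >> h.py <<'E'
def rim(d,c0,z0,rr=.012):
    from scipy.optimize import minimize
    P=pts(d).reshape(-1,3); Q=P[(abs(P[:,2]-z0)<rr)&(np.hypot(*(P[:,:2]-c0).T)<.056)]
    f=lambda c:(lambda r:np.minimum(np.maximum(.0445-r,0)+np.maximum(r-.047,0),.004).sum())(np.hypot(*(Q[:,:2]-c).T))
    c=min((minimize(f,np.array(c0)+o,method='Nelder-Mead') for o in((0,0),(.004,0),(-.004,0),(0,.004),(0,-.004))),key=lambda s:s.fun).x
    r=np.hypot(*(Q[:,:2]-c).T); W=Q[(r>.042)&(r<.049)]; W=W[W[:,2]>z0-.006]
    pl=np.linalg.lstsq(np.c_[W[:,:2]-c,np.ones(len(W))],W[:,2],rcond=None)[0]
    print('rim',len(Q),c.round(4),'slope',pl.round(4)); return c
E
python3 - <<'E'
from h import *
rows((.42,.1,.44,60),(.44,-.1,.44,20),(.512,-.148,.44,-2.2))
for n in('top','side'): rim(snap(n,n+'4'),(.5377,.2445),.31)
E
```

```text
pos [0.4598 0.2246 0.4422] ya 104.55 F [ 0.4  0.4 -4.3] gap 0.015071166941921076 t 8.125 q [ 0.34  0.29  1.57  0.    1.27 -1.49]
tilt [ 0.004   0.0014 -1.    ]
(0.42, 0.1, 0.44, 60) -> [  69.8 -110.7    1.9] wz 44.6
(0.44, -0.1, 0.44, 20) -> [ 100.7 -309.3    1.7] wz 84.6
(0.512, -0.148, 0.44, -2.2) -> [  43.1 -373.8    1.9] wz 106.8
rim 0 [0.5377 0.2445] slope [0. 0. 0.]
rim 288 [0.5385 0.2424] slope [ 0.0088 -0.0118  0.3077]
```

The jug is held level. I'll carry it above the carton's height while turning its handle to the base's +y side.

Call:
{"api": "drive_tool", "payload": {"increments": [{"dx":0,"dy":0,"dz":-40,"wx":0,"wy":0,"wz":0,"fingers":-1},{"dx":10,"dy":-10,"dz":-75,"wx":0,"wy":0,"wz":4,"fingers":-1},{"dx":25,"dy":-35,"dz":-75,"wx":0,"wy":0,"wz":12,"fingers":-1},{"dx":45,"dy":-70,"dz":-75,"wx":0,"wy":0,"wz":21,"fingers":-1},{"dx":65,"dy":-110,"dz":-75,"wx":0,"wy":0,"wz":30,"fingers":-1},{"dx":78,"dy":-155,"dz":-75,"wx":0,"wy":0,"wz":39,"fingers":-1},{"dx":88,"dy":-200,"dz":-75,"wx":0,"wy":0,"wz":48,"fingers":-1},{"dx":95,"dy":-240,"dz":-75,"wx":0,"wy":0,"wz":57,"fingers":-1},{"dx":95,"dy":-280,"dz":-75,"wx":0,"wy":0,"wz":66,"fingers":-1},{"dx":88,"dy":-315,"dz":-75,"wx":0,"wy":0,"wz":75,"fingers":-1},{"dx":75,"dy":-340,"dz":-75,"wx":0,"wy":0,"wz":84,"fingers":-1},{"dx":60,"dy":-360,"dz":-75,"wx":0,"wy":0,"wz":93,"fingers":-1},{"dx":50,"dy":-370,"dz":-75,"wx":0,"wy":0,"wz":101,"fingers":-1},{"dx":43,"dy":-374,"dz":-75,"wx":0,"wy":0,"wz":106.8,"fingers":-1},{"dx":43,"dy":-374,"dz":-75,"wx":0,"wy":0,"wz":106.8,"fingers":-1},{"dx":43,"dy":-374,"dz":-75,"wx":0,"wy":0,"wz":106.8,"fingers":-1}], "squeeze": 90}}

```text
t: 10.22
ee_pos: [0.5117, -0.1481, 0.514]
tcp_rot: [-0.001, 0.72, 0.694, -0.0]
wrist_force: [-0.5, 0.3, -2.6]
finger_gap: 0.015
grasp_force: 88.4
```

```bash
python3 - <<'E'
from h import *
rows((.512,-.148,.44,-2.2))
for n in('top','side'):
  d=snap(n,n+'5'); s=env.read_state()['ee_pos']; rim(d,(.509,-.228),.372); rim(d,(.509,-.228),.376)
a=np.load('pics/top5.npz')['frame'][110:290,300:450,::-1];b=np.load('pics/side5.npz')['frame'][120:360,230:430,::-1]
cv2.imwrite('pics/c5.png',np.hstack([cv2.resize(i,(400,480),interpolation=2) for i in (a,b)]))
E
```

```text
pos [ 0.5117 -0.1481  0.514 ] ya -2.11 F [-0.5  0.3 -2.6] gap 0.015007769397014122 t 10.225 q [-0.39  0.27  1.4   0.    1.47 -0.36]
tilt [-1.4e-03  6.0e-04 -1.0e+00]
(0.512, -0.148, 0.44, -2.2) -> [ 0.   0.4 74. ] wz 0.1
rim 110 [ 0.5067 -0.2286] slope [-0.0392 -0.0387  0.3771]
rim 148 [ 0.5065 -0.2289] slope [ 0.0045 -0.0129  0.3821]
rim 1687 [ 0.5083 -0.2321] slope [0.0044 0.0041 0.3753]
rim 1600 [ 0.5083 -0.2321] slope [-0.0013  0.002   0.3782]
```

View pics/c5.png

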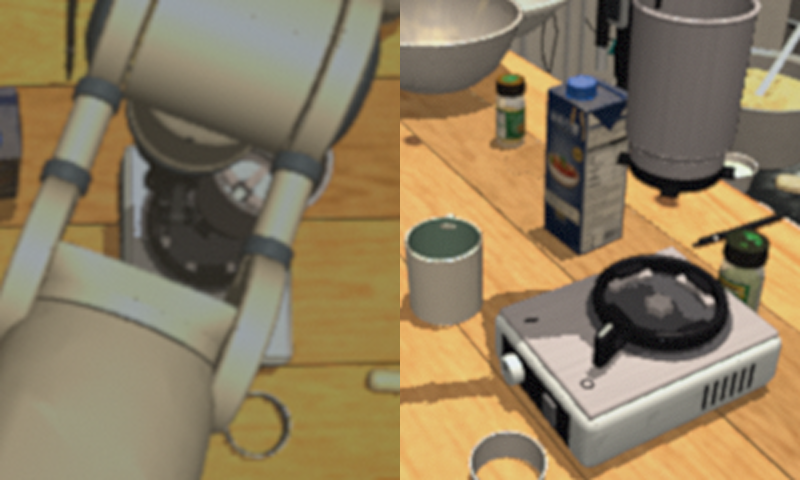

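The jug hangs upright above the base with its handle toward +y. Both cameras say it needs about +2 mm in x and +2 mm in y. I'll correct that and go down to just above the collar.

Call:
{"api": "drive_tool", "payload": {"increments": [{"dx":2,"dy":2,"dz":30,"wx":0,"wy":0,"wz":0,"fingers":-1},{"dx":2,"dy":2,"dz":65,"wx":0,"wy":0,"wz":0,"fingers":-1},{"dx":2,"dy":2,"dz":95,"wx":0,"wy":0,"wz":0,"fingers":-1},{"dx":2,"dy":2,"dz":115,"wx":0,"wy":0,"wz":0,"fingers":-1},{"dx":2,"dy":2,"dz":115,"wx":0,"wy":0,"wz":0,"fingers":-1},{"dx":2,"dy":2,"dz":115,"wx":0,"wy":0,"wz":0,"fingers":-1}], "squeeze": 90}}

```text
t: 11.08
ee_pos: [0.5143, -0.1464, 0.4006]
tcp_rot: [0.001, 0.721, 0.693, 0.0]
wrist_force: [-0.5, 0.4, -3.5]
finger_gap: 0.0149
grasp_force: 88.3
```

```bash
python3 - <<'E'
from h import *
rows((.512,-.148,.44,-2.2))
for n in('top','side'):
  d=snap(n,n+'6'); rim(d,(.509,-.228),.263); rim(d,(.509,-.228),.258)
E
```

```text
pos [ 0.5143 -0.1464  0.4006] ya -2.23 F [-0.5  0.4 -3.5] gap 0.014856018617872469 t 11.075 q [-0.39  0.37  1.57  0.    1.2  -0.35]
tilt [ 1.1e-03 -5.0e-04 -1.0e+00]
(0.512, -0.148, 0.44, -2.2) -> [ -1.7  -2.2 -39.4] wz -0.0
rim 117 [ 0.5089 -0.2274] slope [-0.0506 -0.0088  0.2675]
rim 85 [ 0.5093 -0.2269] slope [-0.0212 -0.0317  0.2629]
rim 1274 [ 0.5109 -0.2306] slope [2.000e-04 1.300e-03 2.653e-01]
rim 1308 [ 0.5109 -0.2306] slope [0.0067 0.0069 0.261 ]
```

Now centred within 1 mm. I'll lower it in small steps.

Call:
{"api": "drive_tool", "payload": {"increments": [{"dx":0,"dy":-0.5,"dz":8,"wx":0,"wy":0,"wz":0,"fingers":-1},{"dx":0,"dy":-0.5,"dz":16,"wx":0,"wy":0,"wz":0,"fingers":-1},{"dx":0,"dy":-0.5,"dz":24,"wx":0,"wy":0,"wz":0,"fingers":-1},{"dx":0,"dy":-0.5,"dz":30,"wx":0,"wy":0,"wz":0,"fingers":-1},{"dx":0,"dy":-0.5,"dz":30,"wx":0,"wy":0,"wz":0,"fingers":-1}], "squeeze": 90}}

```text
t: 11.8
ee_pos: [0.5135, -0.1463, 0.3691]
tcp_rot: [-0.0, 0.721, 0.693, -0.0]
wrist_force: [0.7, 0.5, -4.0]
finger_gap: 0.0151
grasp_force: 88.3
```

Call:
{"api": "drive_tool", "payload": {"increments": [{"dx":0,"dy":0,"dz":4,"wx":0,"wy":0,"wz":0,"fingers":-1},{"dx":0,"dy":0,"dz":7,"wx":0,"wy":0,"wz":0,"fingers":-1},{"dx":0,"dy":0,"dz":10,"wx":0,"wy":0,"wz":0,"fingers":-1},{"dx":0,"dy":0,"dz":10,"wx":0,"wy":0,"wz":0,"fingers":-1}], "squeeze": 90}}

```text
t: 12.3
ee_pos: [0.5136, -0.1463, 0.3595]
tcp_rot: [-0.0, 0.721, 0.693, -0.0]
wrist_force: [-0.1, -0.0, -3.4]
finger_gap: 0.015
grasp_force: 88.4
```

Call:
{"api": "drive_tool", "payload": {"increments": [{"dx":0,"dy":0,"dz":1.5,"wx":0,"wy":0,"wz":0,"fingers":-1},{"dx":0,"dy":0,"dz":3,"wx":0,"wy":0,"wz":0,"fingers":-1},{"dx":0,"dy":0,"dz":3,"wx":0,"wy":0,"wz":0,"fingers":-1}], "squeeze": 90}}

```text
t: 12.68
ee_pos: [0.5136, -0.1463, 0.3566]
tcp_rot: [0.0, 0.721, 0.693, -0.0]
wrist_force: [-0.3, 0.4, -2.4]
finger_gap: 0.0149
grasp_force: 88.5
```

Call:
{"api": "drive_tool", "payload": {"increments": [{"dx":0,"dy":0,"dz":1,"wx":0,"wy":0,"wz":0,"fingers":-1},{"dx":0,"dy":0,"dz":2,"wx":0,"wy":0,"wz":0,"fingers":-1},{"dx":0,"dy":0,"dz":2,"wx":0,"wy":0,"wz":0,"fingers":-1}], "squeeze": 90}}

```text
t: 13.05
ee_pos: [0.5137, -0.146, 0.3561]
tcp_rot: [0.001, 0.721, 0.693, 0.001]
wrist_force: [-5.9, 7.7, 22.6]
finger_gap: 0.0149
grasp_force: 92.2
```

Contact came at the predicted home height. I'll release, lift and check.

Call:
{"api": "drive_tool", "payload": {"increments": [{"dx":0,"dy":0,"dz":-1,"wx":0,"wy":0,"wz":0,"fingers":-0.5},{"dx":0,"dy":0,"dz":-1,"wx":0,"wy":0,"wz":0,"fingers":0},{"dx":0,"dy":0,"dz":-1,"wx":0,"wy":0,"wz":0,"fingers":0},{"dx":0,"dy":0,"dz":-1,"wx":0,"wy":0,"wz":0,"fingers":0},{"dx":0,"dy":0,"dz":-30,"wx":0,"wy":0,"wz":0,"fingers":0},{"dx":0,"dy":0,"dz":-80,"wx":0,"wy":0,"wz":0,"fingers":0},{"dx":0,"dy":0,"dz":-130,"wx":0,"wy":0,"wz":0,"fingers":0},{"dx":0,"dy":0,"dz":-130,"wx":0,"wy":0,"wz":0,"fingers":-1}], "squeeze": 90}}

```text
t: 14.05
ee_pos: [0.5141, -0.1465, 0.4883]
tcp_rot: [0.003, 0.721, 0.693, 0.001]
wrist_force: [-0.1, -0.5, -0.6]
finger_gap: 0.0259
grasp_force: 0.0
```

```bash
python3 - <<'E'
from h import *
rows((.407,-.300,.486,95),(.407,-.300,.486,-85),(.413,-.305,.262,95))
for n in('top','side'):
  d=snap(n,n+'7'); rim(d,(.509,-.228),.226)
cv2.imwrite('pics/c6.png',cv2.resize(d['frame'][170:370,230:430,::-1],(600,600),interpolation=2))
E
```

```text
pos [ 0.5141 -0.1465  0.4883] ya -2.25 F [-0.1 -0.5 -0.6] gap 0.0258524804771747 t 14.05 q [-0.39  0.29  1.44 -0.    1.4  -0.35]
tilt [ 0.006  -0.0025 -1.    ]
(0.407, -0.3, 0.486, 95) -> [-157.6 -101.     2. ] wz -97.3
(0.407, -0.3, 0.486, -85) -> [-157.6 -101.     2. ] wz 82.7
(0.413, -0.305, 0.262, 95) -> [-161.9  -96.2  226.1] wz -97.3
rim 57 [ 0.5086 -0.2269] slope [-0.019   0.0285  0.2252]
rim 806 [ 0.5101 -0.2301] slope [-0.0022 -0.0047  0.2247]
```

View pics/c6.png

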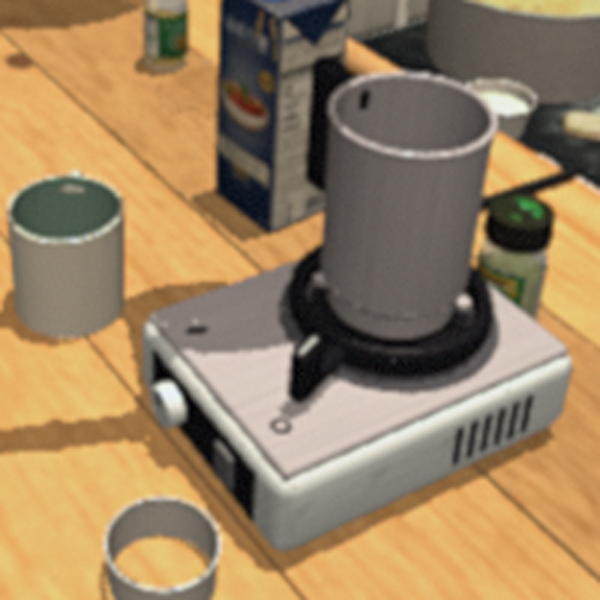

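The jug stands home: rim at 0.225, level, both cameras centred on the seat. The lever at (315,365) in the crop is free, at the open mark. Next I'll lower the shut fingers on its -y side and push it round clockwise.

```bash
python3 - <<'E'
from h import *
S=np.array([.509,-.228])
def w(p,z,r=.101): return (*(S+r*np.array([np.cos(np.radians(p)),np.sin(np.radians(p))])).round(4),z,p-282)
rows(w(221,.488),w(221,.262))
E
```

```text
pos [ 0.5135 -0.1463  0.4846] ya -2.26 F [-0.4 -0.2 -0.8] gap 0.010664361814209626 t 14.15 q [-0.39  0.29  1.45 -0.    1.4  -0.35]
tilt [ 4.e-04 -2.e-04 -1.e+00]
(np.float64(0.4328), np.float64(-0.2943), 0.488, -61) -> [-151.1  -74.8   -3.4] wz 58.7
(np.float64(0.4328), np.float64(-0.2943), 0.262, -61) -> [-151.   -74.9  222.6] wz 58.7
```

Call:
{"api": "drive_tool", "payload": {"increments": [{"dx":-25,"dy":-12,"dz":0,"wx":0,"wy":0,"wz":10,"fingers":-1},{"dx":-50,"dy":-25,"dz":0,"wx":0,"wy":0,"wz":20,"fingers":-1},{"dx":-75,"dy":-37,"dz":0,"wx":0,"wy":0,"wz":30,"fingers":-1},{"dx":-100,"dy":-50,"dz":0,"wx":0,"wy":0,"wz":40,"fingers":-1},{"dx":-125,"dy":-62,"dz":0,"wx":0,"wy":0,"wz":50,"fingers":-1},{"dx":-151,"dy":-75,"dz":0,"wx":0,"wy":0,"wz":58.7,"fingers":-1},{"dx":-151,"dy":-75,"dz":0,"wx":0,"wy":0,"wz":58.7,"fingers":-1},{"dx":-151,"dy":-75,"dz":60,"wx":0,"wy":0,"wz":58.7,"fingers":-1},{"dx":-151,"dy":-75,"dz":115,"wx":0,"wy":0,"wz":58.7,"fingers":-1},{"dx":-151,"dy":-75,"dz":170,"wx":0,"wy":0,"wz":58.7,"fingers":-1},{"dx":-151,"dy":-75,"dz":205,"wx":0,"wy":0,"wz":58.7,"fingers":-1},{"dx":-151,"dy":-75,"dz":222,"wx":0,"wy":0,"wz":58.7,"fingers":-1},{"dx":-151,"dy":-75,"dz":222,"wx":0,"wy":0,"wz":58.7,"fingers":-1}], "squeeze": 90}}

```text
t: 15.78
ee_pos: [0.4324, -0.2932, 0.261]
tcp_rot: [-0.002, 0.968, 0.252, -0.001]
wrist_force: [0.1, 0.3, -0.2]
finger_gap: 0.0
grasp_force: 0.0
```

```bash
python3 - <<'E'
from h import *
S=np.array([.509,-.228])
def w(p,z,r=.101): return (*(S+r*np.array([np.cos(np.radians(p)),np.sin(np.radians(p))])).round(4),z,p-282)
rows(*[w(p,.262) for p in range(217,164,-4)])
E
```

```text
pos [ 0.4324 -0.2932  0.261 ] ya -60.84 F [ 0.1  0.3 -0.2] gap 8.958876294705936e-06 t 15.775 q [-0.71  0.55  1.75  0.    0.85  0.35]
tilt [-0.003   0.0027 -1.    ]
(np.float64(0.4283), np.float64(-0.2888), 0.262, -65) -> [-1.4 -5.9 -1. ] wz 4.2
(np.float64(0.4243), np.float64(-0.283), 0.262, -69) -> [ -2.1 -12.9  -1. ] wz 8.2
(np.float64(0.4207), np.float64(-0.277), 0.262, -73) -> [ -2.3 -19.9  -0.9] wz 12.2
(np.float64(0.4175), np.float64(-0.2707), 0.262, -77) -> [ -2.1 -27.   -0.9] wz 16.2
(np.float64(0.4147), np.float64(-0.2642), 0.262, -81) -> [ -1.3 -34.   -0.9] wz 20.2
(np.float64(0.4124), np.float64(-0.2575), 0.262, -85) -> [ -0.1 -41.   -0.8] wz 24.2
(np.float64(0.4106), np.float64(-0.2507), 0.262, -89) -> [  1.7 -47.8  -0.8] wz 28.2
(np.float64(0.4092), np.float64(-0.2438), 0.262, -93) -> [  3.8 -54.5  -0.8] wz 32.2
(np.float64(0.4084), np.float64(-0.2368), 0.262, -97) -> [  6.5 -61.   -0.8] wz 36.2
(np.float64(0.408), np.float64(-0.2298), 0.262, -101) -> [  9.6 -67.3  -0.8] wz 40.2
(np.float64(0.4081), np.float64(-0.2227), 0.262, -105) -> [ 13.1 -73.5  -0.7] wz 44.2
(np.float64(0.4088), np.float64(-0.2157), 0.262, -109) -> [ 17.1 -79.2  -0.7] wz 48.2
(np.float64(0.4099), np.float64(-0.2087), 0.262, -113) -> [ 21.5 -84.8  -0.7] wz 52.2
(np.float64(0.4114), np.float64(-0.2019), 0.262, -117) -> [ 26.1 -90.   -0.7] wz 56.2
```

Call:
{"api": "drive_tool", "payload": {"increments": [{"dx":-1,"dy":-6,"dz":0,"wx":0,"wy":0,"wz":4,"fingers":-1},{"dx":-2,"dy":-13,"dz":0,"wx":0,"wy":0,"wz":8,"fingers":-1},{"dx":-2,"dy":-20,"dz":0,"wx":0,"wy":0,"wz":12,"fingers":-1},{"dx":-2,"dy":-27,"dz":0,"wx":0,"wy":0,"wz":16,"fingers":-1},{"dx":-1,"dy":-34,"dz":0,"wx":0,"wy":0,"wz":20,"fingers":-1},{"dx":0,"dy":-41,"dz":0,"wx":0,"wy":0,"wz":24,"fingers":-1},{"dx":2,"dy":-48,"dz":0,"wx":0,"wy":0,"wz":28,"fingers":-1},{"dx":4,"dy":-54.5,"dz":0,"wx":0,"wy":0,"wz":32,"fingers":-1},{"dx":6.5,"dy":-61,"dz":0,"wx":0,"wy":0,"wz":36,"fingers":-1},{"dx":9.5,"dy":-67,"dz":0,"wx":0,"wy":0,"wz":40,"fingers":-1},{"dx":13,"dy":-73.5,"dz":0,"wx":0,"wy":0,"wz":44,"fingers":-1},{"dx":17,"dy":-79,"dz":0,"wx":0,"wy":0,"wz":48,"fingers":-1},{"dx":17,"dy":-79,"dz":0,"wx":0,"wy":0,"wz":48,"fingers":-1}], "squeeze": 90}}

```text
t: 17.4
ee_pos: [0.4094, -0.2165, 0.2633]
tcp_rot: [0.0, 0.987, -0.164, 0.0]
wrist_force: [0.7, 0.4, -0.1]
finger_gap: -0.0
grasp_force: 0.0
```

```bash
python3 - <<'E'
from h import *
S=np.array([.509,-.228])
def w(p,z,r=.101): return (*(S+r*np.array([np.cos(np.radians(p)),np.sin(np.radians(p))])).round(4),z,p-282)
rows(*[w(p,.262) for p in (170,168,166,165)])
E
```

```text
pos [ 0.4094 -0.2165  0.2633] ya -108.84 F [ 0.7  0.4 -0.1] gap -7.772208201108043e-06 t 17.4 q [-0.62  0.49  1.89  0.    0.76  1.28]
tilt [ 6.e-04 -4.e-04 -1.e+00]
(np.float64(0.4095), np.float64(-0.2105), 0.262, -112) -> [-1.9 -5.7  1.3] wz 3.2
(np.float64(0.4102), np.float64(-0.207), 0.262, -114) -> [-2.3 -9.2  1.3] wz 5.2
(np.float64(0.411), np.float64(-0.2036), 0.262, -116) -> [ -2.7 -12.7   1.3] wz 7.2
(np.float64(0.4114), np.float64(-0.2019), 0.262, -117) -> [ -2.8 -14.4   1.3] wz 8.2
```

Call:
{"api": "drive_tool", "payload": {"increments": [{"dx":-1,"dy":-4,"dz":0,"wx":0,"wy":0,"wz":2,"fingers":-1},{"dx":-2,"dy":-7,"dz":0,"wx":0,"wy":0,"wz":4,"fingers":-1},{"dx":-2,"dy":-9,"dz":0,"wx":0,"wy":0,"wz":5,"fingers":-1},{"dx":-2,"dy":-9,"dz":0,"wx":0,"wy":0,"wz":5,"fingers":-1}], "squeeze": 90}}

```text
t: 17.9
ee_pos: [0.4104, -0.2078, 0.2629]
tcp_rot: [0.0, 0.978, -0.207, 0.0]
wrist_force: [0.5, -1.4, -0.4]
finger_gap: 0.0
grasp_force: 0.2
```

Call:
{"api": "drive_tool", "payload": {"increments": [{"dx":0,"dy":-2,"dz":0,"wx":0,"wy":0,"wz":1,"fingers":-1},{"dx":0,"dy":-4,"dz":0,"wx":0,"wy":0,"wz":2,"fingers":-1},{"dx":0,"dy":-4,"dz":0,"wx":0,"wy":0,"wz":2,"fingers":-1}], "squeeze": 90}}

```text
t: 18.27
ee_pos: [0.4119, -0.2039, 0.2626]
tcp_rot: [-0.0, 0.974, -0.225, -0.0]
wrist_force: [-1.1, 0.4, -0.3]
finger_gap: -0.0003
grasp_force: 0.4
```

Call:
{"api": "drive_tool", "payload": {"increments": [{"dx":0,"dy":-2,"dz":0,"wx":0,"wy":0,"wz":1,"fingers":-1},{"dx":0,"dy":-4,"dz":0,"wx":0,"wy":0,"wz":1,"fingers":-1},{"dx":0,"dy":-4,"dz":0,"wx":0,"wy":0,"wz":1,"fingers":-1}], "squeeze": 90}}

```text
t: 18.65
ee_pos: [0.4126, -0.2021, 0.2627]
tcp_rot: [0.002, 0.973, -0.232, -0.001]
wrist_force: [-25.4, -35.1, 1.3]
finger_gap: -0.0002
grasp_force: 21.2
```

The locked stop is reached. I'll back off, rise clear and check.

Call:
{"api": "drive_tool", "payload": {"increments": [{"dx":0,"dy":6,"dz":0,"wx":0,"wy":0,"wz":0,"fingers":-1},{"dx":0,"dy":15,"dz":0,"wx":0,"wy":0,"wz":0,"fingers":-1},{"dx":-5,"dy":15,"dz":0,"wx":0,"wy":0,"wz":0,"fingers":-1},{"dx":-5,"dy":15,"dz":-60,"wx":0,"wy":0,"wz":0,"fingers":-1},{"dx":-5,"dy":15,"dz":-120,"wx":0,"wy":0,"wz":0,"fingers":-1},{"dx":-5,"dy":15,"dz":-180,"wx":0,"wy":0,"wz":0,"fingers":-1},{"dx":-5,"dy":15,"dz":-180,"wx":0,"wy":0,"wz":0,"fingers":-1},{"dx":-5,"dy":15,"dz":-180,"wx":0,"wy":0,"wz":0,"fingers":-1}], "squeeze": 90}}

```text
t: 19.65
ee_pos: [0.402, -0.2112, 0.4423]
tcp_rot: [-0.0, 0.972, -0.233, -0.0]
wrist_force: [0.0, -0.4, -1.0]
finger_gap: -0.0001
grasp_force: 0.0
```

```bash
python3 - <<'E'
from h import *
rows()
for n in('top','side'):
  d=snap(n,n+'8'); rim(d,(.509,-.228),.226)
cv2.imwrite('pics/c7.png',cv2.resize(d['frame'][170:370,230:430,::-1],(600,600),interpolation=2))
E
```

```text
pos [ 0.402  -0.2112  0.4423] ya -116.95 F [ 0.  -0.4 -1. ] gap -6.055732785087343e-05 t 19.65 q [-0.62  0.21  1.69  0.    1.24  1.43]
tilt [-2.e-04  3.e-04 -1.e+00]
rim 92 [ 0.5076 -0.2262] slope [0.0926 0.1021 0.2212]
rim 819 [ 0.5102 -0.2302] slope [-0.0015 -0.0036  0.2247]
```

View pics/c7.png

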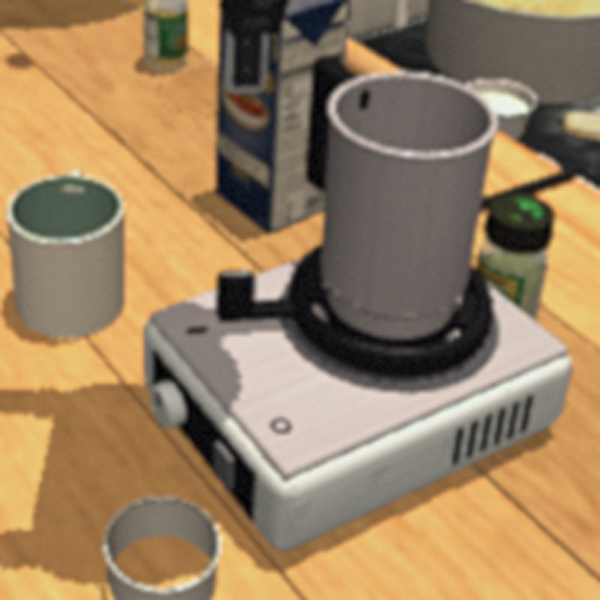

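The lever (235,295) is in line with the bar mark, the jug's rim hasn't moved since it was set home, and the bystanders look undisturbed. Handing in.

```bash
python3 -c "
from h import *
print(env.finish_job())"
```

```text
the job is handed in; nothing more can be done
None
```

The jug is fully home on the base and the collar is turned to its locked mark. I handed the job in at about 20 s of the 64 s; no verdict came back.

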